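# Load and set the handbell-clapper polisher

### The arm

A 6-joint arm with a two-finger parallel gripper is mounted at the origin on the work surface. World frame = base frame: x ahead of the robot, y to its left, z up, the work surface at z = 0. Lengths are in mm, angles in degrees, forces in N, time in s.
With the tool pointing down it reaches from about 325 to 925 mm from the base axis. Payload 3.1 kg.
Tool frame: the origin (TCP) lies at the very end of the fingers, on their centre line; the grasp point (between the pads) lies grasp_offset behind it (grasp_offset is the distance from the TCP to the grasp point, in mm); z points along the fingers, y is the line along which they close (so a half turn about z gives the same grasp; the last joint's range is limited). The gripper opens to 85 mm and grips with 20 to 120 N. Pads are 22 mm wide; open, the fingers measure 114 mm over their backs; the gripper's body (76 mm by 85 mm) begins 54 mm behind the grasp point. The pads swing forward as they close: fully open they stand 13 mm farther back than shut.
Start: joints at [-69.855, 12.427, 92.441, -0, 75.132, -6.429], TCP at [279.615, -558.976, 231.3] pointing down, gripper open.
Joint ranges: [-157.48, 157.48], [-44.54, 120.13], [17.64, 146.25], [-64.5, 244.5], [7.68, 150.69], [-147.95, 147.95]. Speed limits (degrees/s): [159.86, 159.86, 180, 180, 180, 180].

### API

Orientations are given as [roll, pitch, yaw] about the fixed x, y, z axes, in that order (R = Rz(yaw) Ry(pitch) Rx(roll)).
In Python, from station import * gives the robot as it stands. Calls block until the motion is done:
- goto(position, orientation): joint-space move of the TCP to a pose.
- move_l(position, attitude=None, speed=150): straight line of the TCP; attitude=None keeps the orientation; speed is the mean speed in mm/s.
- move_j(angles): joint-space move.
- grip(opening, squeeze=None): finger opening in mm; squeeze is the grip in N (None keeps the last); returns when the fingers have stopped.
- wait(seconds).
- solve_ik(position, orientation): joint angles nearest the present ones, or None.
- get_obs(): the state.
- get_image(name): name is "side" or "top"; returns the picture (480x640x3 uint8, red, green, blue); there is no depth.
- get_calibration(name): a dict with "fx", "fy", "cx", "cy" (pixels), "D" ([k1, k2, p1, p2, k3] as OpenCV has them; the pictures are not rectified), "R" (3x3) and "t" (3): a world point X has camera coordinates R X + t. Camera axes: x right, y down, z forward; pixel columns grow to the right and rows downward; lengths in mm; the calibration is good to about 2 mm. A picture is of the moment at which its call begins. get_calibration takes no time and is no camera call.
A pose or a line that the arm cannot do raises Unreachable and nothing moves.
- sign_off(): hands the job in; it is judged then, once.
Trained networks look in the newest picture that a camera, given by its name, has taken for a name from the list of things; names that differ only in an ending like _2 or _b are one class to them, and where a whole thing is asked for, a point or a joint stands for the part that bears it (a point fixed in the world has none). Each returns a list of dicts, best first, with "score" (0 to 1); they miss things now and then, are a little off and sometimes report something else, mostly with a low value. They report only what shows in the picture. A call takes as long as a camera call.
- spot_in(name, camera): "extent" ([centre column, centre row, width, height] in pixels, round what is visible of it).
- regions_of(name, camera): "region" (480x640 bool, what is visible of it) and "extent" ([centre column, centre row, width, height] in pixels, round what is visible of it).
The state is a dict: "t": time; "joint_pos": joint angles; "qvel": joint speeds; "effort": joint torques, N m; "tcp_pos": TCP position; "ee_rot": TCP orientation; "wrist_force": force on the tool from outside, world axes, zero at the start; "moment": the same for the moment, N m; "grip_width": finger opening in mm; "grip_force": force on a finger pad.
Only numpy, scipy, OpenCV 4.12 (cv2) and the standard library are available. Lean on these libraries where they do the work, as an engineer would, in place of code of your own. Each camera call takes 0.05 s, during which the arm holds its last target. There are 200 camera calls.

### The job

Put every sound handbell clapper into the polisher's tub, and every bent or snapped one into the wooden repair tray. Once all the sound ones are in the tub, swing the hold-down bar over it until it rests in its catch. After that, turn the wide lower ring of the stacked dial clockwise until its pointer lines up with the white tab, without moving the small knob on top, and leave the other things on the table undisturbed.

Things in the scene. Friction and masses are not known exactly. Their poses are not given: they have to be found in the camera images.
- clapper1: a sound handbell clapper lying flat, sizes in mm (may be absent): straight steel shaft 10 wide and 10 high along its x from -38 to +26, cross yoke 9 x 26 x 10 high centred at x = -41.5, round white nylon head 28 across and 13 high centred at x = +32. Overall 92 long, about 60 g. Origin under its middle, on the shaft's line at the underside; free shaft to grip from x = -34 to +16
- clapper2: a sound handbell clapper lying flat, sizes in mm (may be absent): straight steel shaft 10 wide and 10 high along its x from -38 to +26, cross yoke 9 x 26 x 10 high centred at x = -41.5, round white nylon head 28 across and 13 high centred at x = +32. Overall 92 long, about 60 g. Origin under its middle, on the shaft's line at the underside; free shaft to grip from x = -34 to +16
- clapper3: a sound handbell clapper lying flat, sizes in mm (may be absent): straight steel shaft 10 wide and 10 high along its x from -38 to +26, cross yoke 9 x 26 x 10 high centred at x = -41.5, round white nylon head 28 across and 13 high centred at x = +32. Overall 92 long, about 60 g. Origin under its middle, on the shaft's line at the underside; free shaft to grip from x = -34 to +16
- clapper4: a sound handbell clapper lying flat, sizes in mm (may be absent): straight steel shaft 10 wide and 10 high along its x from -38 to +26, cross yoke 9 x 26 x 10 high centred at x = -41.5, round white nylon head 28 across and 13 high centred at x = +32. Overall 92 long, about 60 g. Origin under its middle, on the shaft's line at the underside; free shaft to grip from x = -34 to +16
- bent1: bent clapper lying flat, sizes in mm (may be absent), 60 g: like a sound one, but the shaft is kinked sideways by 43 degrees. Its yoke half (10 wide, 10 high) runs along x from -37 to 0 at y = -12, yoke centred at x = -40.5; from the kink at (0, -12) the rest slants to the head, centred at (26, +13). Origin at the underside; grip the yoke half, best about x = -14
- bent2: bent clapper lying flat, sizes in mm (may be absent), 60 g: like a sound one, but the shaft is kinked sideways by 43 degrees. Its yoke half (10 wide, 10 high) runs along x from -37 to 0 at y = +12, yoke centred at x = -40.5; from the kink at (0, +12) the rest slants to the head, centred at (26, -13). Origin at the underside; grip the yoke half, best about x = -14
- snapped: a snapped clapper lying flat, sizes in mm (may be absent), about 40 g: round white head 28 across and 13 high centred at x = +12, with only a stub of shaft 10 wide and 10 high reaching from it to x = -25, no yoke; 51 long in all. Origin on the stub's line at the underside; grip the stub about x = -13
- tray: the repair tray, fixed: shallow open wooden tray 200 (x) x 140 (y) x 28 high, walls and floor 4 thick. Origin at the centre of its underside. Empty at the start
- polisher: bench polisher, fixed. Sizes in mm here and below. Origin on the table under the tub's centre. Open steel tub: inside 130 (x) x 120 (y), walls 6, floor 34 and rim 90 above the table. Grey control pod 100 x 100 x 30 high centred at y = +145; the stacked dial's vertical axis is at its centre (x = 0, y = +145). Catch for the bar: dark steel fork on the tub's +x wall, x = +71.5
- bar (a joint): hold-down bar: 0 = shut, level across the tub's middle along the polisher's x and resting in the catch; grows as it opens, to 2.2. Starts open past upright (1.75 to 2.1), leaning to the polisher's -x. Hinge about the polisher's y, stiff (0.12 N m friction): it mostly stays where left but may sink near level
- bar_hinge (a point): point on the bar's hinge axis, at the -x side of the tub, 102 above the table (12 above the rim). At bar angle q the ball lies 166 from it, at x = 166 cos q, z = 166 sin q in the polisher's axes
- bar_ball (a point): centre of the black ball, 24 across, on the free end of the steel bar (10 across). With the bar shut its centre lies 16.5 beyond the catch, 102 above the table. Can be pinched from above, fingers closing along the polisher's y
- ring (a joint): angle of the dial's lower ring: black, fluted, 62 across, from 34 to 55 above the table, on the dial's axis. Grows clockwise seen from above, range -0.2 to 4.0; at 0 its pointer points to the polisher's -x. Turns separately from the small knob and stays where left (0.05 N m friction). In line with the tab when it equals the tab's angle
- ring_pointer (a point): outer end of the white pointer line on top of the ring, 30 from the axis
- tab (a joint): angle of the white reminder tab, on the ring's scale (same zero and direction). 1.2 to 2.6; it does not move
- tab_point (a point): the point that the ring's pointer must meet, 30 from the axis in the direction of the tab (a white tab 12 long on the dial's plate just outside the ring)
- inner (a joint): angle of the small aluminium knob (power) on top of the ring, same axis, zero and direction: 24 across, from 55.5 to 81.5 above the table. Turns very easily (0.012 N m). Leave as found
- inner_pointer (a point): outer end of the black line on top of the small knob, 12 from the axis
- tape: bystander: roll of paper tape lying flat among the clappers, 48 across, 19 high, hole 28. Leave alone
- felt_block: bystander: cork polishing block 55 x 30 x 26 high among the clappers. Leave alone
- mug: bystander: blue mug 80 across, 90 high. Leave alone
- polish_jar: bystander: closed jar 64 across, 75 high. Leave alone

How it is judged:
By the outcome, as a careful person would: the job done as asked, in the order asked, and still so for the second after the job is handed in, with the robot touching nothing.
Of clapper1, clapper2, clapper3, clapper4 only 2 to 4 are there at a start; the rules pass over those that are not, and their reading is None.
Of bent1, bent2, snapped only 1 to 3 are there at a start; the rules pass over those that are not, and their reading is None.
At some moment in a run one of clapper1, clapper2, clapper3, clapper4, bent1, bent2, snapped may be knocked a few centimetres aside while the robot is not near it.
Once in a run the grip may slacken for a moment while it holds something.
It also fails if it takes over 210 s, if anything falls off the work surface, if the arm or the gripper's body presses on something with over 40 N, if the wrist force passes 120 N, or if a joint passes its speed limit or range.

## Working session

There is one attempt and no reset: what is moved stays moved. The work goes in short steps, each a Python script; the robot and the scene stay as the last script left them, time stands still between calls to the robot, and variables do not carry over. Pictures are saved under pics/ and viewed, at most 14 in all, crops included, and the job is handed in when it is done.

```bash
ls; mkdir -p pics; python3 - <<'E'
from station import *
import cv2,numpy as np
o=get_obs();print(o)
for c in("top","side"):
    im=get_image(c);cv2.imwrite(f"pics/{c}0.png",im[:,:,::-1]);print(c,get_calibration(c))
    for n in["clapper1","bent1","bent2","snapped","tray","polisher","bar_ball","ring","tape","felt_block","mug","polish_jar"]:
        print(n,[(round(d["score"],2),[int(v) for v in d["extent"]]) for d in spot_in(n,c)][:6])
E
```

```text
pics
{'t': 0.0, 'joint_pos': array([-6.98552608e+01,  1.24762035e+01,  9.25292612e+01, -1.95915207e-04,
        7.51329714e+01, -6.43006632e+00]), 'qvel': array([ 0.05220677, -0.00288652, -0.01300601, -0.00612286, -0.18058564,
       -0.04283869]), 'effort': array([ 1.99821450e-03, -3.96847415e+01, -3.03850329e+01,  1.46429311e-04,
        9.75681294e-03,  6.80373262e-06]), 'tcp_pos': array([ 279.32229563, -558.18788847,  229.96715238]), 'ee_rot': array([-1.79862414e+02, -1.53154597e-02,  2.65748377e+01]), 'wrist_force': array([-0.46179443, -0.09000996,  0.55974193]), 'moment': array([0.00969329, 0.01162465, 0.01861159]), 'grip_force': 0.0, 'grip_width': 85.40793975987519}
top {'fx': 486.5048388796578, 'fy': 486.5048388796578, 'cx': 319.95444377132617, 'cy': 240.47615106597004, 'D': array([-0.04958825,  0.        ,  0.        ,  0.        ,  0.        ]), 'R': array([[ 0.01465363, -0.99987838, -0.00533908],
       [-0.99898763, -0.01441303, -0.04261427],
       [ 0.04253214,  0.00595813, -0.99907733]]), 't': array([  91.04726564,  566.95239213, 1018.14887682])}
clapper1 [(0.86, [252,
[... 997 characters left out ...]
  ]]), 't': array([ 568.14432368,  151.87775569, 1247.06423747])}
clapper1 [(0.87, [255, 304, 46, 20]), (0.83, [334, 262, 34, 23]), (0.56, [372, 301, 34, 31])]
bent1 [(0.66, [356, 329, 41, 29]), (0.44, [389, 174, 90, 129])]
bent2 [(0.66, [356, 329, 41, 29]), (0.44, [389, 174, 90, 129])]
snapped [(0.74, [379, 275, 21, 13])]
tray [(0.78, [297, 371, 123, 94])]
polisher [(0.61, [390, 175, 86, 128])]
bar_ball [(0.82, [420, 143, 21, 57])]
ring [(0.85, [369, 217, 22, 14]), (0.7, [332, 262, 34, 24])]
tape [(0.75, [275, 274, 19, 23]), (0.29, [258, 305, 49, 21])]
felt_block [(0.59, [291, 252, 23, 24])]
mug [(0.81, [206, 384, 47, 72]), (0.68, [289, 250, 24, 24])]
polish_jar [(0.73, [295, 208, 25, 32])]
```

View pics/top0.png

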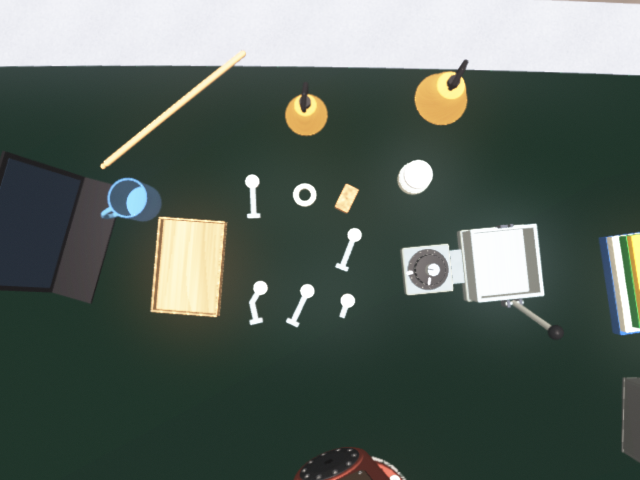

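View pics/side0.png

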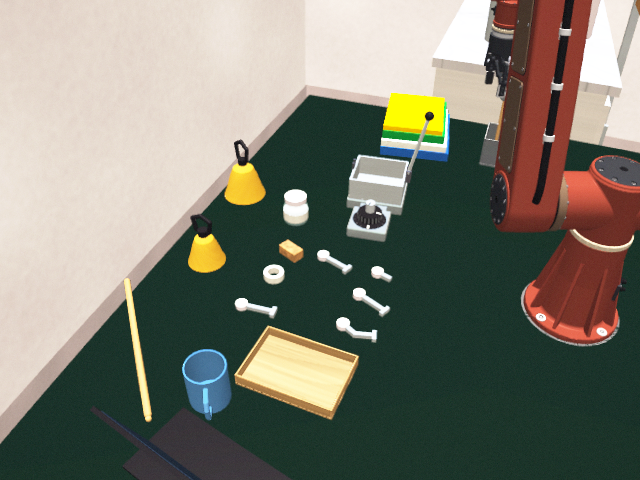

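Top view shows three sound clappers, at about (252,193), (350,249) and (301,305). One bent clapper is at (258,301) and one snapped at (347,304). The tub is at (501,263), the dial at (429,270) and the ball at (555,332). The side view agrees.

```bash
cat > h.py <<'E'
from station import *
import station, cv2, numpy as np
from scipy.optimize import minimize
K={c:get_calibration(c) for c in("top","side")}
def mat(k): return np.array([[k["fx"],0,k["cx"]],[0,k["fy"],k["cy"]],[0,0,1]])
def world(c,uv,z):
    k=K[c]; n=cv2.undistortPoints(np.array(uv,float).reshape(-1,1,2),mat(k),k["D"]).reshape(-1,2)
    d=np.c_[n,np.ones(len(n))]@k["R"]; o=-k["R"].T@k["t"]
    return (o+d*((z-o[2])/d[:,2])[:,None])[:,:2]
def pix(c,X):
    k=K[c]; return cv2.projectPoints(np.array(X,float).reshape(-1,1,3),cv2.Rodrigues(k["R"])[0],k["t"],mat(k),k["D"])[0].reshape(-1,2)
# templates, 1 px = 0.5 mm, origin at (120,120)
def tmpl(kind):
    m=np.zeros((240,240),np.uint8); P=lambda x,y:(int(round(120+2*x)),int(round(120+2*y)))
    if kind=="sound":
        cv2.rectangle(m,P(-38,-5),P(26,5),1,-1);cv2.rectangle(m,P(-46,-13),P(-37,13),1,-1);cv2.circle(m,P(32,0),28,1,-1)
    elif kind=="snapped":
        cv2.rectangle(m,P(-25,-5),P(12,5),1,-1);cv2.circle(m,P(12,0),28,1,-1)
    else:
        s=-1 if kind=="bent1" else 1
        cv2.rectangle(m,P(-37,12*s-5),P(0,12*s+5),1,-1);cv2.rectangle(m,P(-45,12*s-13),P(-36,12*s+13),1,-1)
        cv2.line(m,P(0,12*s),P(26,-13*s),1,20);cv2.circle(m,P(26,-13*s),28,1,-1)
    return m
T={}
for k in("sound","snapped","bent1","bent2"):
    m=tmpl(k); ys,xs=np.nonzero(m); p=np.c_[xs-120,ys-120]/2.
    T[k]=(p[::7],cv2.distanceTransform(1-m,cv2.DIST_L2,5)/2,p.mean(0))
def fit(pts,kind):
    p,dt,c0=T[kind]; o=pts.mean(0)
    g=np.zeros((300,300),np.uint8); q=np.round((pts-o)+150).astype(int); q=q[((q>0)&(q<300)).all(1)]; g[q[:,1],q[:,0]]=1
    g=cv2.morphologyEx(g,cv2.MORPH_CLOSE,np.ones((5,5))); D=cv2.distanceTransform(1-g,cv2.DIST_L2,5)
    def look(A,u): return cv2.remap(A.astype(np.float32),u[:,0].astype(np.float32),u[:,1].astype(np.float32),cv2.INTER_LINEAR,borderMode=cv2.BORDER_REPLICATE)
    def cost(v):
        c,s=np.cos(v[2]),np.sin(v[2]); R=np.array([[c,-s],[s,c]])
        a=look(D,p@R.T+v[:2]-o+150); b=look(dt,(pts-v[:2])@R*2+120)
        return float((a**2).mean()+(b**2).mean())
    best=None
    for a in np.arange(0,2*np.pi,np.pi/6):
        c,s=np.cos(a),np.sin(a); x0=o-np.array([[c,-s],[s,c]])@c0
        r=minimize(cost,[*x0,a],method="Nelder-Mead",options=dict(initial_simplex=np.array([[*x0,a]]*4)+np.array([[0,0,0],[6,0,0],[0,6,0],[0,0,.25]]),maxiter=120))
        if best is None or r.fun<best.fun: best=r
    return best.fun,best.x
def find(im=None,box=(130,345,225,380)):
    """clappers on the table: list of (kind, x,y,yaw rad, cost)"""
    im=get_image("top") if im is None else im
    hsv=cv2.cvtColor(im,cv2.COLOR_RGB2HSV); m=((hsv[...,2]>105)&(hsv[...,1]<70)).astype(np.uint8)
    z=np.zeros_like(m); r0,r1,c0,c1=box; z[r0:r1,c0:c1]=m[r0:r1,c0:c1]
    big=cv2.resize(z*255,None,fx=3,fy=3,interpolation=cv2.INTER_LINEAR)>127
    n,lab,st,_=cv2.connectedComponentsWithStats(big.astype(np.uint8)); out=[]
    for i in range(1,n):
        if st[i,4]<600: continue
        ys,xs=np.nonzero(lab==i); pts=world("top",np.c_[(xs+.5)/3-.5,(ys+.5)/3-.5],9)
        f=sorted([(*fit(pts,k),k) for k in T],key=lambda t:t[0])
        out.append((f[0][2],*np.round(f[0][1],3),round(f[0][0],2),round(f[1][0],2)))
    return out
def yawfix(x,y,deg):
    j1=np.degrees(np.arctan2(y,x)); return j1+90-((j1+90-deg+90)%180-90)
E
python3 - <<'E'
from h import *
print(getattr(station,"grasp_offset",None))
im=get_image("top")
for f in find(im): print(f)
c=im[210:350,395:575]; cv2.imwrite("pics/pol.png",cv2.resize(c,None,fx=4,fy=4,interpolation=cv2.INTER_CUBIC)[:,:,::-1])
s=get_image("side")[105:245,330:470]; cv2.imwrite("pics/pols.png",cv2.resize(s,None,fx=4,fy=4,interpolation=cv2.INTER_CUBIC)[:,:,::-1])
for n in("tray",):
    r=regions_of(n,"top")[0]["region"].astype(np.uint8); ys,xs=np.nonzero(r)
    print(cv2.minAreaRect(world("top",np.c_[xs,ys],20).astype(np.float32)))
E
```

```text
18.700000000000003
('sound', np.float64(659.015), np.float64(244.749), np.float64(6.35), np.float64(0.55), np.float64(6.47))
('snapped', np.float64(665.538), np.float64(141.016), np.float64(4.451), np.float64(48.44), np.float64(154.73))
('sound', np.float64(549.438), np.float64(38.088), np.float64(5.927), np.float64(0.39), np.float64(6.49))
('bent2', np.float64(436.09), np.float64(230.982), np.float64(0.248), np.float64(0.49), np.float64(3.11))
('sound', np.float64(430.025), np.float64(138.433), np.float64(5.864), np.float64(0.44), np.float64(6.51))
('snapped', np.float64(428.818), np.float64(43.558), np.float64(-0.333), np.float64(0.55), np.float64(81.9))
((506.8432312011719, 375.74835205078125), (147.7779541015625, 202.015869140625), 86.65057373046875)
```

View pics/pol.png

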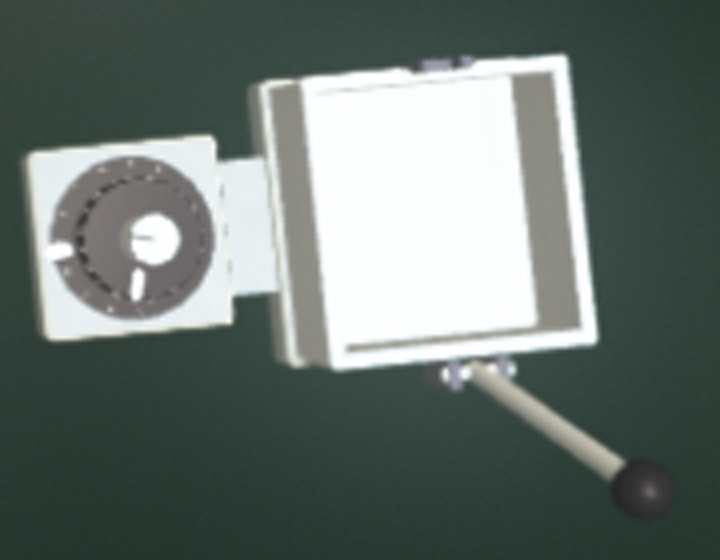

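View pics/pols.png

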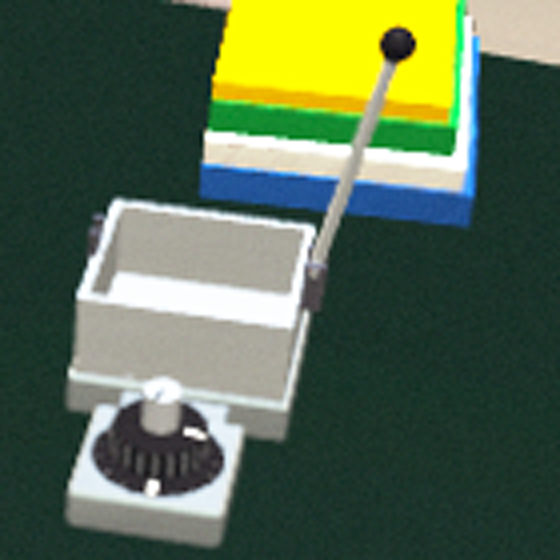

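```bash
python3 - <<'E'
from h import *
import json
P=lambda a:(np.array(a,float)-1.5)/4+[395,210]
w=world("top",P([(303,80),(568,56),(597,343),(332,368)]),90)
b=np.array([(71,66),(71,-66),(-71,-66),(-71,66)],float)
c=w.mean(0);q=w-c;yaw=np.arctan2((b[:,0]*q[:,1]-b[:,1]*q[:,0]).sum(),(b*q).sum())
R=np.array([[np.cos(yaw),-np.sin(yaw)],[np.sin(yaw),np.cos(yaw)]]);print(c,np.degrees(yaw),(w-c)@R-b)
L=lambda uv,z:(world("top",P([uv]),z)[0]-c)@R
print("knob",L((157,239),81.5),"pod rect",L((23,153),30),L((213,135),30),L((232,322),30),L((44,340),30))
ax=c+R@[0,145]
for n,uv,z in(("ptr",(136,299),55),("tab",(60,250),34)):
    d=L(uv,z)-[0,145];print(n,d,np.arctan2(d[1],-d[0]))
d=L((146,238),81.5)-L((157,239),81.5);print("inner",np.arctan2(d[1],-d[0]))
for qq in(1.75,1.85,1.95,2.05):
    X=[*(c+R@[-78+166*np.cos(qq),0]),102+166*np.sin(qq)]
    print(qq,np.round(X),((pix("top",X)[0]-[395,210])*4),((pix("side",X)[0]-[330,105])*4))
json.dump(dict(c=c.tolist(),yaw=float(yaw)),open("pol.json","w"))
E
```

```text
[ 524.30495763 -269.98690914] 5.889928872173521 [[-0.228861    0.44454933]
 [ 0.01322685 -0.55621359]
 [ 0.10689682 -0.13751325]
 [ 0.10873733  0.24917751]]
knob [ -0.75962214 143.98790552] pod rect [ 48.05223938 197.67449906] [48.60703112 97.84684147] [-49.04584361  97.46500002] [-49.49987546 195.9255628 ]
ptr [-30.9987513    6.54529566] 0.20809056577887838
tab [-3.68003324 38.95294816] 1.4766020948867202
inner 1.7504541785258345
1.75 [ 417. -281.  265.] [640.05950056 478.38087854] [391.5082275  41.7915431]
1.85 [ 401. -283.  262.] [639.53187925 517.1806085 ] [416.80226143  50.58689654]
1.95 [ 386. -284.  256.] [637.01178354 553.80093448] [441.01385657  61.63073214]
2.05 [ 371. -286.  249.] [632.5828265  587.70528217] [463.85061011  74.78461254]
```

```bash
cat >> h.py <<'E'
import json
pol=json.load(open("pol.json")); PC=np.array(pol["c"]); PY=pol["yaw"]
rot=lambda a:np.array([[np.cos(a),-np.sin(a)],[np.sin(a),np.cos(a)]])
pw=lambda x,y:PC+rot(PY)@[x,y]
TR=np.array([507.,376.]); TY=np.radians(-3.35)
OFF={"sound":(0,0),"snapped":(-13,0),"bent1":(-14,-12),"bent2":(-14,12)}
def pick(f,zl):
    k,x,y,a=f[:4]; off=np.array(OFF[k]); g=np.array([x,y])+rot(a)@off; yw=yawfix(*g,np.degrees(a))
    z=get_obs()["tcp_pos"][2]
    if z<zl-5: move_l([*get_obs()["tcp_pos"][:2],zl])
    goto([*g,zl],[180,0,yw]); grip(40); move_l([*g,25],speed=200); move_l([*g,3],speed=60)
    grip(0,60); move_l([*g,zl],speed=200); o=get_obs()
    print("picked",k,np.round(g),"w",round(o["grip_width"],1),"F",round(o["grip_force"],1),"t",round(o["t"],1))
    return o["grip_width"]>6, yw-np.degrees(a)
def place(k,rel,goal,ang,zl,zr,op):
    """rel: tool yaw - object yaw (deg); goal: object origin; ang: object angle rad mod pi"""
    yo=yawfix(*goal,np.degrees(ang)+0.); a=np.radians(yo-rel); g=np.array(goal)+rot(a)@np.array(OFF[k])
    move_l([*g,zl],[180,0,yo],speed=250); o=get_obs(); w=o["grip_width"]
    if w<6: print("LOST", o["t"]); return False
    move_l([*g,zr],speed=100); w=get_obs()["grip_width"]; grip(op); move_l([*g,zl],speed=250)
    print("placed",k,np.round(g),"w",round(w,1),"t",round(get_obs()["t"],1),"wf",np.round(get_obs()["wrist_force"],1)); return w>6
E
python3 - <<'E'
from h import *
p=get_obs()["tcp_pos"]; move_l([*p[:2],360]); goto([549,38,330],[180,0,yawfix(549,38,-20)])
f=[f for f in find() if f[0]=="sound" and f[4]<5]; print(f)
f=min(f,key=lambda f:abs(f[2]-38))
ok,rel=pick(f,140)
if ok: place("sound",rel,pw(0,-33),PY,140,40,20)
im=get_image("top"); cv2.imwrite("pics/a.png",im[130:350,200:600,::-1])
E
```

```text
[('sound', np.float64(659.011), np.float64(244.769), np.float64(0.067), np.float64(0.54), np.float64(6.6)), ('sound', np.float64(430.025), np.float64(138.433), np.float64(5.864), np.float64(0.44), np.float64(6.51))]
picked sound [430. 138.] w 7.8 F 59.4 t 8.8
placed sound [ 528. -303.] w 7.2 t 13.5 wf [-0.9 -0.  -0.4]
```

View pics/a.png

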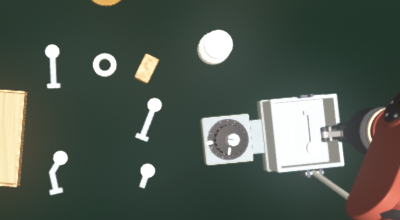

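The first clapper is out and lies in the tub, with its shaft near crop (308,130). The other four are where they were. I'll carry on.

```bash
python3 - <<'E'
from h import *
def nxt(kind,n,box=(130,345,225,380)):
    f=[f for f in find(box=box) if f[0]==kind and f[4]<5]; print(len(f),[np.round(v[1:4],2) for v in f]); return f
slots=[(33,40),(0,53)]
for (y,zr) in slots:
    f=nxt("sound",2)
    if not f: print("none");break
    ok,rel=pick(f[-1],140)
    if not ok or not place("sound",rel,pw(0,y),PY,140,zr,20): break
else:
    for k,x in(("snapped",50),("bent2",-38)):
        f=nxt(k,1)
        if not f: print("none");break
        ok,rel=pick(f[0],100)
        if not ok or not place(k,rel,TR+rot(TY)@[x,0],TY,100,9,25): break
im=get_image("top"); cv2.imwrite("pics/b.png",im[130:350,140:600,::-1])
im=get_image("side"); cv2.imwrite("pics/bs.png",im[90:450,180:500,::-1])
E
```

```text
2 [array([6.5909e+02, 2.4471e+02, 7.0000e-02]), array([549.44,  38.09,   5.93])]
picked sound [549.  38.] w 7.7 F 59.7 t 18.2
placed sound [ 521. -237.] w 7.4 t 23.1 wf [ 0.3  0.3 -1. ]
1 [array([6.5903e+02, 2.4471e+02, 7.0000e-02])]
picked sound [659. 245.] w 7.6 F 60.0 t 27.9
placed sound [ 524. -270.] w 7.7 t 32.9 wf [ 0.4  0.4 -0.4]
1 [array([ 4.2882e+02,  4.3720e+01, -3.2000e-01])]
picked snapped [416.  48.] w 7.8 F 59.3 t 37.2
placed snapped [544. 374.] w 7.9 t 40.7 wf [-0.4  0.1  0.4]
1 [array([4.3609e+02, 2.3098e+02, 2.5000e-01])]
picked bent2 [420. 239.] w 8.0 F 59.4 t 43.9
placed bent2 [456. 391.] w 7.4 t 46.5 wf [-0.3  0.4 -0.5]
```

View pics/b.png

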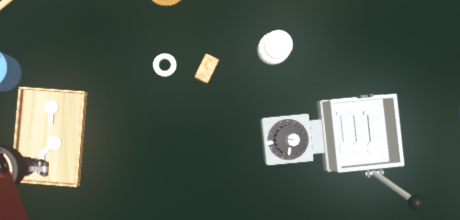

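View pics/bs.png

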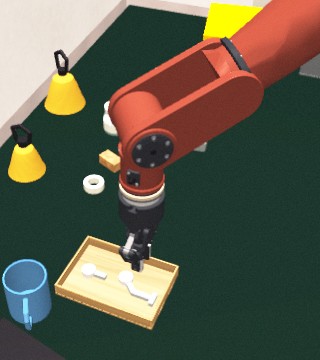

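All three sound clappers lie side by side in the tub, around (345–370,130) in the crop. The snapped and bent ones are in the tray, and the bystanders are where they were. Next is the bar.

```bash
python3 - <<'E'
from h import *
ballX=lambda q:np.array([*pw(-78+166*np.cos(q),0),102+166*np.sin(q)])
p=get_obs()["tcp_pos"]; move_l([*p[:2],300]); goto([480,100,360],[180,0,yawfix(480,100,0)])
im=get_image("top")[200:350,480:600]; _,_,_,mx=0,0,0,0
sub=im.max(2)<45; n,lab,st,ce=cv2.connectedComponentsWithStats(sub.astype(np.uint8))
ex=[(s["score"],s["extent"]) for s in spot_in("bar_ball","top")]; print(ex[:2])
get_image("side"); e2=[(s["score"],s["extent"]) for s in spot_in("bar_ball","side")]; print(e2[:2])
# ball end of the extents: top: lower-right corner, side: upper-right
e=ex[0][1]; tb=np.array([e[0]+e[2]/2-7,e[1]+e[3]/2-7])
qs=np.linspace(1.6,2.2,121); q=qs[np.argmin([np.linalg.norm(pix("top",ballX(a))[0]-tb) for a in qs])]
print("q",q,tb,pix("top",ballX(q))[0],pix("side",ballX(q))[0])
cv2.imwrite("pics/c.png",cv2.resize(get_image("top")[220:360,440:600,::-1],None,fx=3,fy=3))
E
```

```text
[(0.56, [536.5, 319.1, 54.7, 41.5])]
[(0.73, [419.6, 141.8, 18.8, 54.5])]
q 1.7850000000000001 [556.85 332.85] [555.02623663 333.04305076] [430.11631146 116.15170079]
```

View pics/c.png

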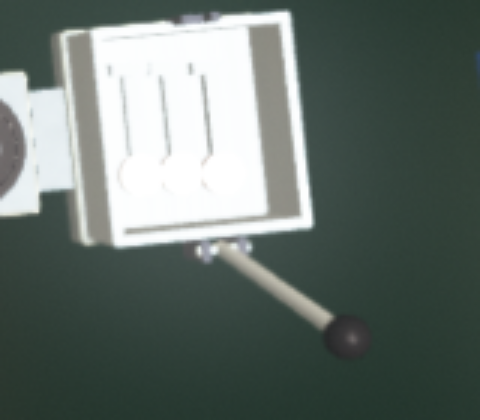

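The ball sits at crop (347,337), which is pixel (555.5,332). That matches q≈1.78 in both cameras. All three clappers are in the tub.

```bash
python3 - <<'E'
from h import *
ballX=lambda q:np.array([*pw(-78+166*np.cos(q),0),102+166*np.sin(q)])
d=np.array([0,0,-12]); q0=1.783; b=ballX(q0)
yw=yawfix(*b[:2],np.degrees(PY)); A=[180,0,yw]; print(yw)
goto([*b[:2],360],A); grip(45); move_l(b+d,speed=120); grip(0,30); print(get_obs()["grip_width"],get_obs()["wrist_force"])
qs=np.linspace(q0,-0.005,16)[1:]
for q in qs:
    move_l(ballX(q)+d,A,speed=110); o=get_obs()
    print(round(q,2),np.round(o["wrist_force"],1),round(o["grip_width"],1))
    if np.linalg.norm(o["wrist_force"])>40 or o["grip_width"]<12: print("stop");break
cv2.imwrite("pics/d.png",cv2.resize(get_image("side")[90:270,300:500,::-1],None,fx=3,fy=3))
E
```

```text
5.889928872173513
21.40870884482419 [ 0.72639494 -3.32044574  1.33408796]
1.66 [ 0.7 -5.7  5.7] 21.5
1.54 [ 1.  -4.5  3.2] 22.0
1.43 [ 1.3 -5.1  4. ] 21.7
1.31 [ 1.7 -4.7  3.8] 21.4
1.19 [ 2.6 -5.4  3.8] 21.9
1.07 [ 2.5 -4.5  4.7] 21.8
0.95 [ 2.9 -3.5  4. ] 21.9
0.83 [ 4.4 -3.7  3.6] 21.7
0.71 [ 5.5 -3.9  4.8] 21.8
0.59 [ 6.6 -3.8  3.8] 21.7
0.47 [ 7.4 -2.8  3.1] 22.0
0.35 [ 8.1 -3.2  2. ] 22.1
0.23 [ 8.5 -3.7  1.4] 21.7
0.11 [ 8.2 -3.9  0.6] 21.7
-0.0 [ 8.2 -4.2 -0.7] 22.0
```

View pics/d.png

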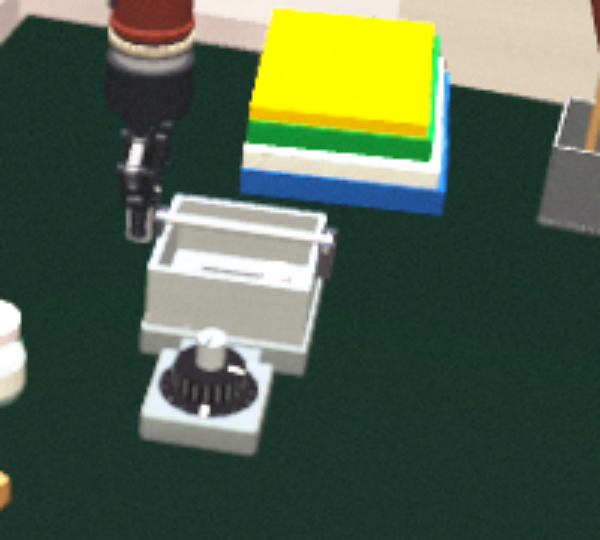

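```bash
cat >> h.py <<'E'
def dial(im,dy=0.):
    """white blobs over the dial in polisher axes about the axis: returns list (angle, radius, n) at z=55 (ring) and 33 (plate)"""
    r0,c0=245,400; s=im[r0:r0+50,c0:c0+60]; b=cv2.resize(s,None,fx=8,fy=8,interpolation=cv2.INTER_CUBIC)
    uu,vv=np.meshgrid(np.arange(480),np.arange(400)); uv=np.c_[uu.ravel(),vv.ravel()]; uv=(uv+.5)/8-.5+[c0,r0]
    g=b.max(2).ravel().astype(float); out=[]
    for z,ra,rb in((55,15,31),(34,33,45)):
        d=(world("top",uv,z)-pw(0,145+dy))@rot(PY); r=np.hypot(*d.T); a=np.arctan2(d[:,1],-d[:,0])
        m=((r>ra)&(r<rb)&(g>180)).reshape(400,480).astype(np.uint8)
        n,lab,st,ce=cv2.connectedComponentsWithStats(m)
        for i in range(1,n):
            if st[i,4]>60:
                k=lab.ravel()==i; e=d[k].mean(0); out.append((z,round(float(np.arctan2(e[1],-e[0])),3),round(float(np.hypot(*e)),1),int(st[i,4])))
    return out
E
python3 - <<'E'
from h import *
p=get_obs()["tcp_pos"]
for k in range(1,9):
    move_l([p[0],p[1],p[2]-k],speed=20); f=get_obs()["wrist_force"]; print(k,np.round(f,1))
    if f[2]>8: break
grip(45); p=get_obs()["tcp_pos"]; move_l([*p[:2],220],speed=150); goto([480,100,300],[180,0,yawfix(480,100,0)])
im=get_image("top"); print(dial(im))
cv2.imwrite("pics/e.png",cv2.resize(im[215:310,395:545,::-1],None,fx=5,fy=5,interpolation=cv2.INTER_CUBIC))
cv2.imwrite("pics/es.png",cv2.resize(get_image("side")[130:240,335:435,::-1],None,fx=5,fy=5,interpolation=cv2.INTER_CUBIC))
print(get_obs()["t"])
E
```

```text
1 [ 2.1 -3.2  8.3]
[(55, -1.31, 15.1, 1205), (55, 0.219, 23.7, 1376), (34, -2.538, 4.0, 12119)]
62.15
```

View pics/e.png

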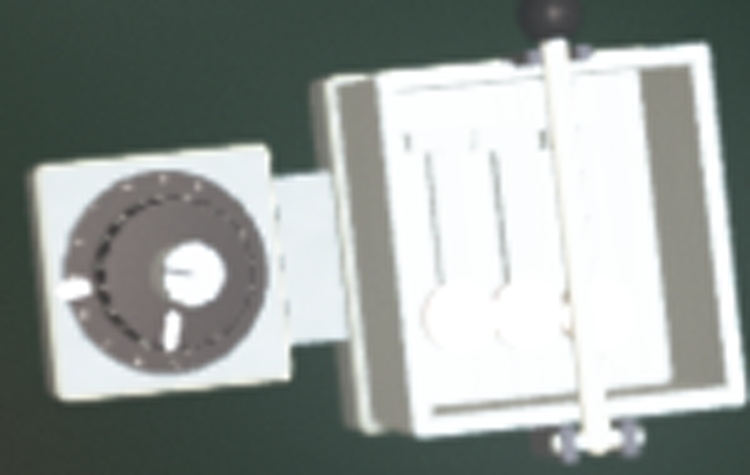

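View pics/es.png

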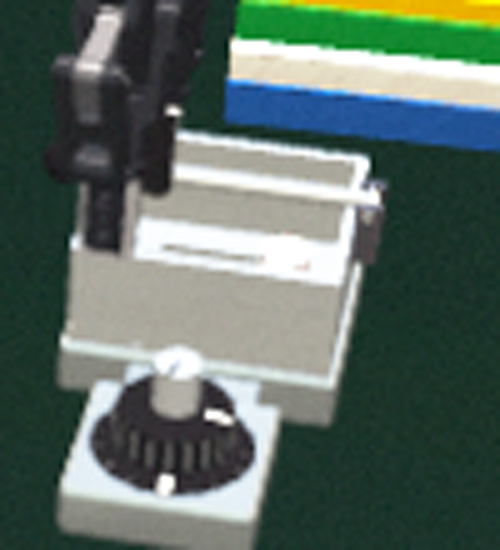

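The bar is in its catch. The dial's plate is centred near crop (165,272), the tab is at (77,288), and the ring pointer runs from (175,312) to (170,350).

```bash
python3 - <<'E'
from h import *
P=lambda a:(np.array(a,float)-2)/5+[395,215]
L=lambda uv,z:(world("top",P([uv]),z)[0]-PC)@rot(PY)
for z in(31,34): print("plate centre",L((165.5,272),z))
print("knob",L((194,273),81.5))
for ax in((0,145),(0,144.3),(-.6,144.3),(-.6,145)):
    d=L((77,288),35)-ax;e=L((171,331),55)-ax;f=L((178,271),81.5)-L((194,273),81.5)
    print(ax,"tab",np.arctan2(d[1],-d[0]),np.hypot(*d),"ptr",np.arctan2(e[1],-e[0]),np.hypot(*e),"inner",np.arctan2(f[1],-f[0]))
ax=pw(0,145); j1=np.degrees(np.arctan2(ax[1],ax[0])); print(ax,j1,"yaw range",j1+90-147.9,j1+90+147.9)
for yw in(100,60,20,-20,-40): print(yw,solve_ik([*ax,40],[180,0,yw]))
E
```

```text
plate centre [ -0.70029454 145.30606593]
plate centre [ -0.59519802 145.94760683]
knob [ -0.33208533 144.89248603]
(0, 145) tab 1.4703949887969694 38.56379224892608 ptr 0.22677705155014125 24.46076723416584 inner 1.7840148624699383
(0, 144.3) tab 1.4721821097123002 39.26032975649411 ptr 0.254476237199852 24.627601118451828 inner 1.7840148624699383
(-0.6, 144.3) tab 1.4874122021219762 39.20580399687609 ptr 0.2607573375513436 24.047398310706647 inner 1.7840148624699383
(-0.6, 145) tab 1.4858982084112238 38.508280240373495 ptr 0.2324271099086892 23.876510682012317 inner 1.7840148624699383
[ 509.4253923  -125.75238298] -13.866329685535751 yaw range -71.76632968553575 224.03367031446425
100 [-21.53274326  14.79081093 112.86805906   0.          52.34113001
 -31.53274326]
60 [-2.15327433e+01  1.47908109e+01  1.12868059e+02 -2.54444375e-14
  5.23411300e+01  8.46725674e+00]
20 [-2.15327433e+01  1.47908109e+01  1.12868059e+02 -2.54444375e-14
  5.23411300e+01  4.84672567e+01]
-20 [-2.15327433e+01  1.47908109e+01  1.12868059e+02 -2.54444375e-14
  5.23411300e+01  8.84672567e+01]
-40 [-2.15327433e+01  1.47908109e+01  1.12868059e+02 -2.54444375e-14
  5.23411300e+01  1.08467257e+02]
```

```bash
python3 - <<'E'
from h import *
ax=pw(-.3,145.2); y0=110.; turn=np.degrees(1.48-0.235)
goto([*ax,200],[180,0,y0]); grip(82); move_l([*ax,110],speed=150); move_l([*ax,38],speed=60)
print(np.round(get_obs()["wrist_force"],1),get_obs()["tcp_pos"])
grip(40,30); o=get_obs(); print(o["grip_width"],np.round(o["wrist_force"],1))
for a in np.linspace(0,turn,9)[1:]:
    goto([*ax,38],[180,0,y0-a]); o=get_obs()
print(o["grip_width"],o["ee_rot"],np.round(o["wrist_force"],1),np.round(o["moment"],2))
grip(82); move_l([*ax,130],speed=100); goto([480,120,300],[180,0,yawfix(480,100,0)])
im=get_image("top"); print(dial(im),get_obs()["t"])
cv2.imwrite("pics/f.png",cv2.resize(im[240:300,395:465,::-1],None,fx=8,fy=8,interpolation=cv2.INTER_CUBIC))
E
```

```text
[ 0.7  0.4 -0.4] [ 509.59325658 -125.76378353   38.5055737 ]
60.42046875025423 [-2.9 -0.2  4.6]
60.38245591580144 [1.79944623e+02 9.86771912e-03 3.90621814e+01] [-1.9 -0.6  5. ] [-0.11  0.45 -0.07]
[(55, -1.311, 15.1, 1207), (55, 1.435, 23.3, 1443), (34, -2.533, 4.0, 12147)] 71.4167
```

View pics/f.png

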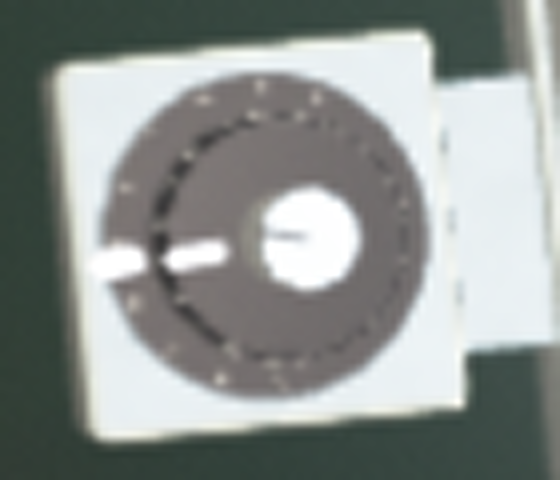

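The pointer at crop (196,255) is now nearly in line with the tab at (118,263), and the small knob looks unmoved. I'll measure what's left from both cameras.

```bash
cat >> h.py <<'E'
def align(ax=(-.5,145.1),th=(200,243)):
    res={}
    for c in("top","side"):
        im=get_image(c); o=pix(c,[*pw(*ax),45])[0].astype(int); r0,c0=o[1]-30,o[0]-30
        b=cv2.resize(im[r0:r0+60,c0:c0+60],None,fx=8,fy=8,interpolation=cv2.INTER_CUBIC).max(2).ravel()
        uu,vv=np.meshgrid(np.arange(480),np.arange(480)); uv=(np.c_[uu.ravel(),vv.ravel()]+.5)/8-.5+[c0,r0]
        for n,z,ra,rb,t in(("ptr",55,17,31,th[0]),("tab",34,33,45,th[1])):
            d=(world(c,uv,z)-pw(*ax))@rot(PY); r=np.hypot(*d.T); a=np.arctan2(d[:,1],-d[:,0])
            m=(r>ra)&(r<rb)&(abs(a-1.47)<.3)&(b>t); e=d[m].mean(0) if m.any() else [np.nan]*2
            res[c,n]=(round(float(np.arctan2(e[1],-e[0])),3),round(float(np.hypot(*e)),1),int(m.sum()))
    return res
E
python3 - <<'E'
from h import *
print(align()); print(align(th=(180,235))); print(align((0,145)))
E
```

```text
{('top', 'ptr'): (1.456, 23.7, 1169), ('top', 'tab'): (1.482, 39.9, 952), ('side', 'ptr'): (1.502, 23.1, 380), ('side', 'tab'): (1.503, 38.5, 345)}
{('top', 'ptr'): (1.456, 23.8, 1352), ('top', 'tab'): (1.479, 39.9, 1069), ('side', 'ptr'): (1.503, 23.3, 432), ('side', 'tab'): (1.505, 38.7, 384)}
{('top', 'ptr'): (1.436, 23.8, 1177), ('top', 'tab'): (1.47, 40.0, 936), ('side', 'ptr'): (1.481, 23.2, 381), ('side', 'tab'): (1.491, 38.5, 343)}
```

The two cameras put the pointer 0.00 to 0.03 rad from the tab, so it's aligned to within measurement error. I'll hand it in.

```bash
python3 - <<'E'
from h import *
print([f[:1]+f[4:] for f in find()]); print(sign_off())
E
```

```text
[('snapped', np.float64(48.16), np.float64(155.66))]
the job is handed in; nothing more can be done
None
```

The job is handed in: the three sound clappers are in the tub, the bent and the snapped one are in the tray, the bar rests in its catch, and the ring's pointer is within about 0.03 rad of the tab, with the small knob and the other things on the table looking undisturbed in the pictures.

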